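# Slide the tin through the gap in the guard

### The arm

A 6-joint arm with a two-finger parallel gripper is mounted at the origin on a cart in front of the work surface, level with it; the furniture and walls round the work are solid. World frame = base frame: x ahead of the robot, y to its left, z up, the work surface at z = 0. Lengths are in m, angles in rad, forces in N, time in s.
With the tool pointing down it reaches from about 0.35 to 0.95 m from the base axis. Payload 17.4 kg.
Tool frame: the origin (TCP) lies at the very end of the fingers, on their centre line; the grasp point (between the pads) lies 19 mm behind it; z points along the fingers, y is the line along which they close (so a half turn about z gives the same grasp; the last joint's range is limited). The gripper opens to 93 mm and grips with 3 to 60 N. Pads are 15 mm wide; open, the fingers measure 128 mm over their backs; the gripper's body (75 mm by 188 mm) begins 65 mm behind the grasp point.
Start: joints at [-1.222, 0.116, 1.442, -0, 1.584, -0.038], TCP at [0.255, -0.625, 0.219] pointing down, gripper open.
Joint ranges: [-2.83, 2.83], [-0.83, 2.19], [0.07, 2.5], [-1.14, 4.28], [0.01, 3], [-2.97, 2.97]. Speed limits (rad/s): [1.89, 1.89, 2.22, 3.14, 3.14, 3.14].

### API

Orientations are given as a unit quaternion [x, y, z, w].
In Python, from rig import * gives the robot as it stands. The module is installed in compiled form; this text tells all that it offers. Calls block until the motion is done:
- move_to(position, orientation): joint-space move of the TCP to a pose.
- move_l(position, rotation=None, feed=0.15): straight line of the TCP; rotation=None keeps the orientation; feed is the mean speed in m/s.
- goto_joints(angles): joint-space move.
- command_gripper(opening): opening from 0.0 (shut) to 1.0 (fully open); the grip force is fixed at half the most; returns when the fingers have stopped.
- dwell(seconds).
- solve_ik(position, orientation): joint angles nearest the present ones, or None.
- get_state(): the state.
- grab_frame(name): name is "side" or "top"; returns the picture (420x560x3 uint8, red, green, blue); there is no depth.
- camera_info(name): a dict with "mtx" (3x3 intrinsics, pixels), "k1" (the pictures are not rectified: a ray, as slopes to the right and down, at radius r is drawn at 1 + k1 r^2 times it, then the intrinsics apply), "R" (3x3) and "t" (3): a world point X has camera coordinates R X + t. Camera axes: x right, y down, z forward; pixel columns grow to the right and rows downward; lengths in m; the calibration is good to about 2 mm. A picture is of the moment at which its call begins. camera_info takes no time and is no camera call.
A pose or a line that the arm cannot do raises MotionError and nothing moves.
- job_done(): hands the job in; it is judged then, once.
Trained networks look in the newest picture that a camera, given by its name, has taken for a name from the list of things; names that differ only in an ending like _2 or _b are one class to them, and where a whole thing is asked for, a point or a joint stands for the part that bears it (a point fixed in the world has none). Each returns a list of dicts, best first, with "score" (0 to 1); they miss things now and then, are a little off and sometimes report something else, mostly with a low value. They report only what shows in the picture. A call takes as long as a camera call. They do not tell look-alikes from the thing itself.
- silhouettes(name, camera): "pixels" (420x560 bool, what is visible of it) and "point" ([row, column] as shares, 0 to 1, of the picture: columns of its width, rows of its height, amid what is visible of it).
- pinpoint(name, camera): "point" ([row, column] as shares, 0 to 1, of the picture: columns of its width, rows of its height: a listed point, or the origin of a listed thing).
The state is a dict: "clock": time; "joint_pos": joint angles; "dq": joint speeds; "joint_torque": joint torques, N m; "eef_pos": TCP position; "orientation": TCP orientation; "ft_force": force on the tool from outside, world axes, zero at the start; "moment": the same for the moment, N m; "width": opening from 0.0 (shut) to 1.0 (fully open); "finger_force": force on a finger pad.
Only numpy, scipy, OpenCV 4.12 (cv2) and the standard library are available. Lean on these libraries where they do the work, as an engineer would, in place of code of your own. Each camera call takes 0.05 s, during which the arm holds its last target. There are 200 camera calls.

### The job

A low steel guard divides the worktop. Push the short round food tin along the worktop, through the gap in the middle of the guard, until it stands wholly on the round blue spot on the other side. Only push it, gently and without lifting or tipping it, and leave the other things where they are.

Things in the scene. Friction and masses are not known exactly. Their poses are not given: they have to be found in the camera images.
- tin: short upright round food tin with a paper label, 75 mm diameter, 58 mm tall, 0.18 to 0.36 kg, loose; origin at the centre of its underside, z up. It slides on the worktop with a few newtons when pushed low (below about 40 mm). It starts on the side of the guard away from the spot: left or right.
- guard: low steel fence fixed to the worktop, 348 mm long along its x axis (roughly away from the robot): thin panels 45 mm tall between round posts, 18 mm diameter, 50 mm tall. An open gap in its middle, level floor, 84 mm clear between the inner posts (their centres at x = -51 and +51 mm). Origin: centre of the gap on the worktop; y goes through the gap (roughly to the left), z up. Place and yaw vary.
- mat: round blue spot with a white ring, 140 mm diameter, a flat print on the worktop (about 1 mm, never in the way); origin at its centre. It lies on the side of the guard where the tin has to go.
- timer: red kitchen timer with a white dial, 68 mm diameter, 36 mm tall, loose bystander; origin at the centre of its underside
- shaker: small glass shaker with a grey top, 44 mm diameter, 90 mm tall, loose bystander; origin at the centre of its underside
- dredger: steel flour dredger with a handle, 74 x 105 mm, 112 mm tall, loose bystander; origin on its underside
Mind the look-alikes: they are no part of the job. Leave any pink look-alike of the tin alone.

How it is judged:
By the outcome, as a careful person would: the job done as asked, in the order asked, and still so for the second after the job is handed in, with the robot touching nothing.
It also fails if it takes over 54 s, if anything falls off the work surface, if the arm or the gripper's body presses on something with over 40 N, if the wrist force passes 120 N, or if a joint passes its speed limit or range.

## Working session

There is one attempt and no reset: what is moved stays moved. The work goes in short steps, each a Python script; the robot and the scene stay as the last script left them, time stands still between calls to the robot, and variables do not carry over. Pictures are saved under pics/ and viewed, at most 10 in all, crops included, and the job is handed in when it is done.

```bash
mkdir -p pics; cat > h.py <<'E'
from rig import *
import numpy as np, cv2
def ray(cam,px):  # px (col,row) -> origin, dir world
    c=camera_info(cam);K=np.array(c["mtx"]);R=np.array(c["R"]);t=np.array(c["t"])
    u=cv2.undistortPoints(np.array([[px]],float),K,np.array([c["k1"],0,0,0,0.]))[0,0]
    return -R.T@t, R.T@np.array([u[0],u[1],1])
def onplane(cam,px,z=0.):
    o,d=ray(cam,px); return (o+d*(z-o[2])/d[2])[:2]
def proj(cam,X):
    c=camera_info(cam);R=np.array(c["R"])
    return cv2.projectPoints(np.array([X],float),cv2.Rodrigues(R)[0],np.array(c["t"],float),np.array(c["mtx"],float),np.array([c["k1"],0,0,0,0.]))[0].reshape(2)
def px(d): return (d["point"][1]*560,d["point"][0]*420)
def save(im,n): cv2.imwrite(f"pics/{n}.png",im[...,::-1])
E
python3 - <<'E'
from h import *
ims=[]
for cam in("top","side"):
    im=grab_frame(cam); save(cv2.resize(im,(800,600)),cam+"0")
    for n in("tin","guard","mat","timer","shaker","dredger"):
        for d in pinpoint(n,cam)[:3]:
            p=px(d); print(cam,n,round(d["score"],2),np.round(p),onplane(cam,p).round(4))
E
```

```text
top tin 0.65 [358. 172.] [ 0.6335 -0.2384]
top tin 0.62 [348. 212.] [ 0.5066 -0.2071]
top mat 0.84 [220. 214.] [0.5002 0.1918]
top timer 0.69 [182. 173.] [0.6295 0.3141]
top shaker 0.45 [144. 195.] [0.5591 0.4315]
top dredger 0.72 [407. 171.] [ 0.6373 -0.3928]
side tin 0.79 [278. 283.] [ 0.3605 -0.2385]
side tin 0.59 [357. 256.] [ 0.633  -0.2401]
side timer 0.69 [277. 164.] [0.6321 0.3277]
side shaker 0.52 [248. 159.] [0.5483 0.4041]
side dredger 0.7 [385. 286.] [ 0.6362 -0.3824]
```

View pics/top0.png

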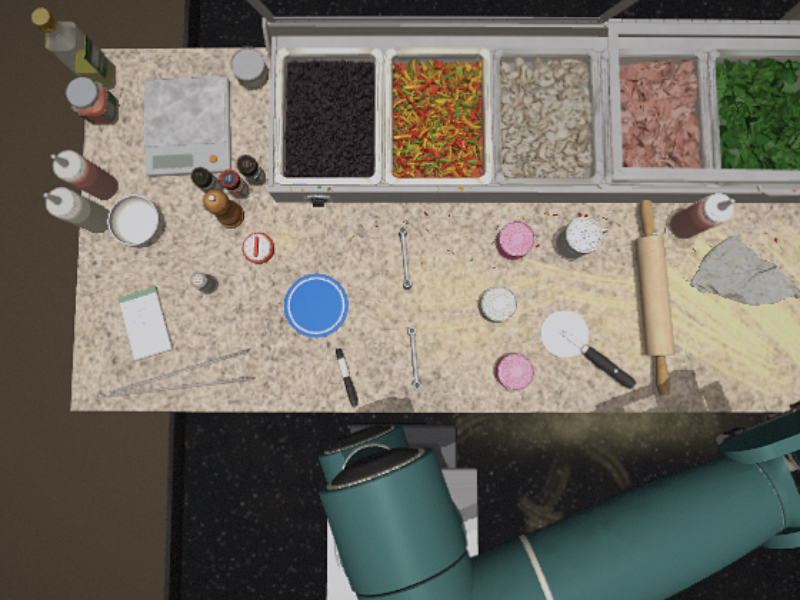

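View pics/side0.png

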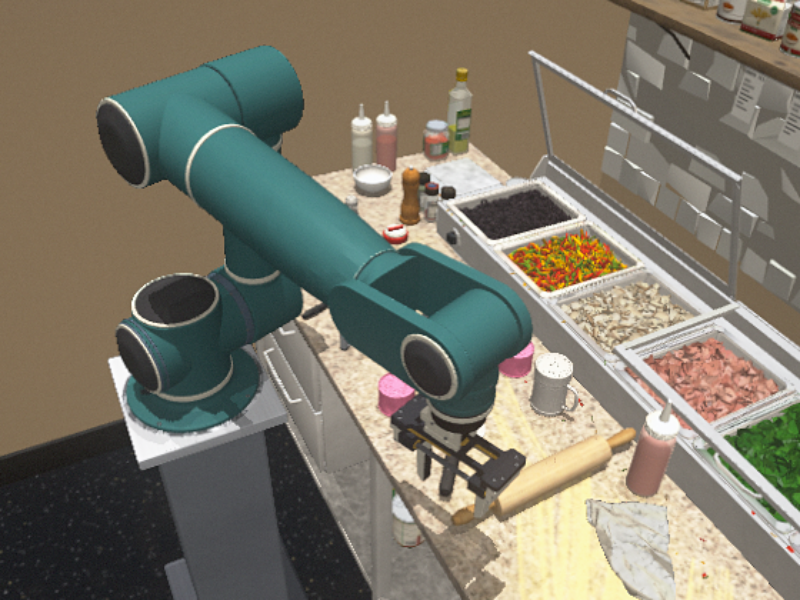

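The top view (800x600) shows these candidates for the tin:
- Pink look-alikes at (516,239) and (515,371).
- White/steel-topped tin at (498,304), the likely one.
- A white disc at (565,333), which is the pizza cutter.

The guard panels run from (404,231) to (407,285) and from (411,330) to (416,384), and the blue mat is at (316,305). Next I'll crop close on the tin and guard.

```bash
python3 - <<'E'
from h import *
im=grab_frame("top"); c=im[145:285,260:420]; save(cv2.resize(c,None,fx=4,fy=4,interpolation=cv2.INTER_CUBIC),"crop1")
for n in("tin","guard","mat"):
    for d in silhouettes(n,"top")[:4]:
        m=d["pixels"];ys,xs=np.nonzero(m);print(n,round(d["score"],2),m.sum(),xs.min(),xs.max(),ys.min(),ys.max(),im[m].mean(0).round())
        (x,y),r=cv2.minEnclosingCircle(np.c_[xs,ys].astype(np.float32));print("  circle",x,y,r,onplane("top",(x,y),.058 if n=="tin" else 0),onplane("top",(xs.mean(),ys.mean()),.05))
c=camera_info("top");print(-np.array(c["R"]).T@np.array(c["t"]),c["mtx"],c["k1"])
print(get_state())
E
```

```text
tin 0.96 551 347 373 248 272 [192. 150. 169.]
  circle 359.75 260.0 13.400193214416504 [ 0.36003122 -0.23180088] [ 0.3600646  -0.23309561]
tin 0.89 538 335 361 200 225 [187. 185. 182.]
  circle 348.0 212.0 13.601571083068848 [ 0.50251251 -0.19845772] [ 0.50145342 -0.20019014]
tin 0.55 622 347 375 154 182 [183. 140. 156.]
  circle 361.4285583496094 168.57142639160156 15.017091751098633 [ 0.63416622 -0.24039203] [ 0.63740412 -0.23949376]
guard 0.52 344 279 294 159 272 [155. 151. 149.]
  circle 286.0 215.5 56.81779098510742 [ 0.49623508 -0.01377476] [ 0.48628776 -0.01533728]
mat 0.74 1516 199 242 192 235 [ 87. 138. 205.]
  circle 220.9039764404297 213.61920166015625 22.00390625 [0.50140669 0.18903185] [0.49697607 0.18247312]
[ 0.37724237 -0.00144736  1.42457589] [[459.35941334   0.         280.39549828]
 [  0.         459.35941334 209.37979112]
 [  0.           0.           1.        ]] -0.022448494349480704
{'clock': 0.9, 'joint_pos': array([-1.22182595e+00,  1.15976028e-01,  1.44158069e+00, -1.45446583e-05,
        1.58400961e+00, -3.78176089e-02]), 'dq': array([0.00071555, 0.00185146, 0.00071904, 0.00026098, 0.00070368,
       0.00073611]), 'joint_torque': array([ 7.08019928e-03, -7.21015906e+01, -6.22731328e+01,  7.83876562e-02,
        1.84396963e-02,  2.08841772e-05]), 'eef_pos': array([ 0.25459983, -0.62515142,  0.2186743 ]), 'orientation': array([ 9.81357613e-01,  1.92190622e-01, -5.14435861e-06,  1.41301866e-05]), 'ft_force': array([ 0.1192936 ,  1.41276373, -0.51532259]), 'moment': array([-0.02078544,  0.01659548,  0.00343249]), 'finger_force': 0.0, 'width': 0.9977880176424632}
```

View pics/crop1.png

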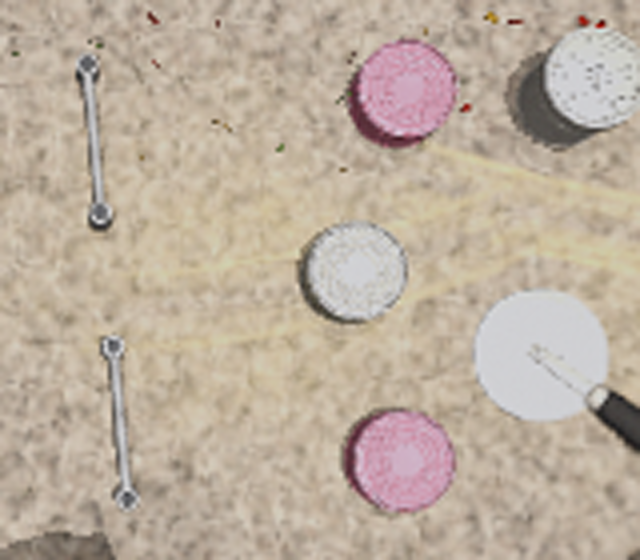

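The crop confirms it: the white-topped tin is at crop (356,272), with pink look-alikes at (407,90) and (403,461). The guard post tops are at (88,65), (100,213), (112,345) and (126,497).

```bash
python3 - <<'E'
from h import *
f=lambda x,y:(260+x/4-.4,145+y/4-.4)
P=np.array([onplane("top",f(*p),.05) for p in((88,65),(100,213),(112,345),(126,497))])
print(P.round(4),np.linalg.norm(np.diff(P,axis=0),axis=1))
ends=(P[0]+P[3])/2;inn=(P[1]+P[2])/2;u=P[0]-P[3];u/=np.linalg.norm(u);n=np.array([-u[1],u[0]])
tin=onplane("top",f(356,272),.058);mat=onplane("top",(220.7,213.6))
print("gap",ends,inn,"u",u,"n",n,"yaw",np.arctan2(u[1],u[0]))
g=P.mean(0)
for k,v in(("tin",tin),("mat",mat)): print(k,v,"guard frame x,y",(v-g)@u,(v-g)@n)
# side-view check of the tin top, guard hidden by arm?
im=grab_frame("side")
for d in silhouettes("tin","side"): print(np.array(px(d)),d["pixels"].sum(),im[d["pixels"]].mean(0))
print(proj("side",[*tin,.058]))
E
```

```text
[[ 6.586e-01  4.000e-04]
 [ 5.454e-01 -9.000e-03]
 [ 4.460e-01 -1.820e-02]
 [ 3.331e-01 -2.890e-02]] [0.11358804 0.09986824 0.11336586]
gap [ 0.49586277 -0.01422711] [ 0.49569711 -0.01361797] u [0.99595997 0.08979835] n [-0.08979835  0.99595997] yaw 0.08991947466340812
tin [ 0.50071896 -0.20023199] guard frame x,y -0.01181120903667008 -0.1860002713610441
mat [0.50146451 0.18966907] guard frame x,y 0.023943793772275363 0.2022586207590284
[361.592 254.688] 336 [182.875      107.13988095 129.06845238]
[314.89615946 246.55290745]
```

```bash
cat >> h.py <<'E'
from scipy.spatial.transform import Rotation as Ro
G=np.array([.4958,-.0139]);U=np.array([.99596,.0898]);N=np.array([-.0898,.99596])
def quat(s,th=.14):
    n=np.array([*N,0]);z=np.array([0,0,-np.cos(th)])+np.sin(th)*n;y=s*np.array([*U,0])
    return Ro.from_matrix(np.c_[np.cross(y,z),y,z]).as_quat()
def W(x,y,z): return np.array([*(G+x*U+y*N),z])   # guard frame -> world
def rep(m): s=get_state();d=s["eef_pos"][:2]-G;print(m,"t",round(s["clock"],2),"tcp g",(d@U).round(4),(d@N).round(4),s["eef_pos"][2].round(4),"F",s["ft_force"].round(1))
E
python3 - <<'E'
from h import *
for s in(1,-1):
    for p in(W(-.012,-.25,.15),W(-.012,-.25,.018),W(.024,.16,.018)):
        j=solve_ik(p,quat(s));print(s,None if j is None else np.round(j,2))
E
```

```text
1 [-0.58 -0.03  1.71  0.11  1.55 -0.68]
1 [-0.58  0.07  1.83  0.11  1.33 -0.71]
1 [ 0.16 -0.09  1.99  0.15  1.23  0.02]
-1 [-0.58 -0.03  1.71  0.11  1.55  2.46]
-1 [-0.58  0.07  1.83  0.11  1.33  2.44]
-1 None
```

```bash
python3 - <<'E'
from h import *
q=quat(1)
command_gripper(.31)
move_to(W(-.012,-.255,.16),q); rep("above")
move_l(W(-.012,-.255,.018),feed=.1); rep("down")
move_l(W(-.012,-.232,.018),feed=.03); rep("near")
move_l(W(0,-.135,.018),feed=.04); rep("pushed")
print(get_state()["width"])
save(cv2.resize(grab_frame("top")[125:305,200:440],None,fx=3,fy=3),"p1")
for d in silhouettes("tin","top"):
    m=d["pixels"];ys,xs=np.nonzero(m);(x,y),r=cv2.minEnclosingCircle(np.c_[xs,ys].astype(np.float32));v=onplane("top",(x,y),.058)-G;print(round(d["score"],2),x,y,r,v@U,v@N)
E
```

```text
above t 3.73 tcp g -0.0123 -0.2558 0.1602 F [ 0.1 -0.4 -0. ]
down t 5.3 tcp g -0.0117 -0.2552 0.0187 F [-0.6  0.4 -0.2]
near t 6.22 tcp g -0.012 -0.2321 0.018 F [-0.3  0.7 -0.6]
pushed t 8.81 tcp g -0.0 -0.1351 0.018 F [ 0.3 -1.  -0.2]
0.3119923318856686
0.86 316.0 211.5 13.124505043029785 -0.00013312419329748024 -0.08930638406802932
0.64 361.0 166.5 13.086352348327637 0.12388225323443941 -0.23737038354592754
```

View pics/p1.png

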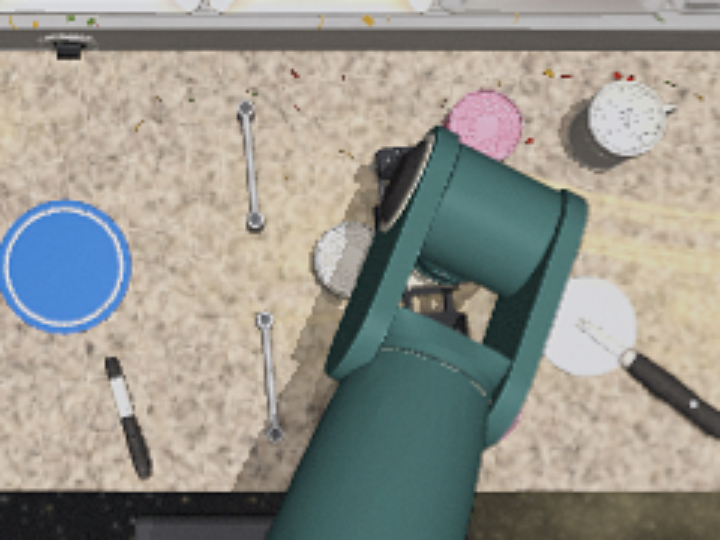

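The tin's visible edge is at crop (314,260), so its centre is near (352,260). That puts it on the gap axis (x≈0, y≈-0.09 in the guard frame), seated between the fingers. I'll push it straight through in short steps and watch the force.

```bash
python3 - <<'E'
from h import *
for i,y in enumerate((-.105,-.075,-.045,-.015,.02,.05)):
    move_l(W(0,y,.018),feed=.04); rep(y)
    if np.linalg.norm(get_state()["ft_force"])>12: print("STOP");break
    if i in(0,5):
        im=grab_frame("top")
        if i==5: save(cv2.resize(im[125:305,160:400],None,fx=3,fy=3),"p2")
        for d in silhouettes("tin","top")[:2]:
            m=d["pixels"];ys,xs=np.nonzero(m);print(xs.min(),xs.max(),ys.min(),ys.max(),[onplane("top",(xs.mean(),y),.058)[0].round(4) for y in(ys.min()-.5,ys.max()+.5)])
E
```

```text
-0.105 t 9.81 tcp g 0.0 -0.105 0.018 F [ 0.6 -0.6 -0.1]
294 313 200 225 [np.float64(0.5396), np.float64(0.4617)]
359 373 251 272 [np.float64(0.3881), np.float64(0.3234)]
-0.075 t 10.81 tcp g 0.0 -0.075 0.018 F [-0.1  0.2 -0.2]
-0.045 t 11.71 tcp g 0.0 -0.0449 0.018 F [ 0.3 -1.1  0. ]
-0.015 t 12.61 tcp g -0.0 -0.0149 0.018 F [0.3 0.  0.2]
0.02 t 13.63 tcp g -0.0 0.02 0.018 F [0.5 0.7 0.1]
0.05 t 14.53 tcp g 0.0 0.0501 0.018 F [0.3 0.3 0.3]
346 373 249 272 [np.float64(0.3939), np.float64(0.3233)]
243 253 207 228 [np.float64(0.518), np.float64(0.4522)]
```

View pics/p2.png

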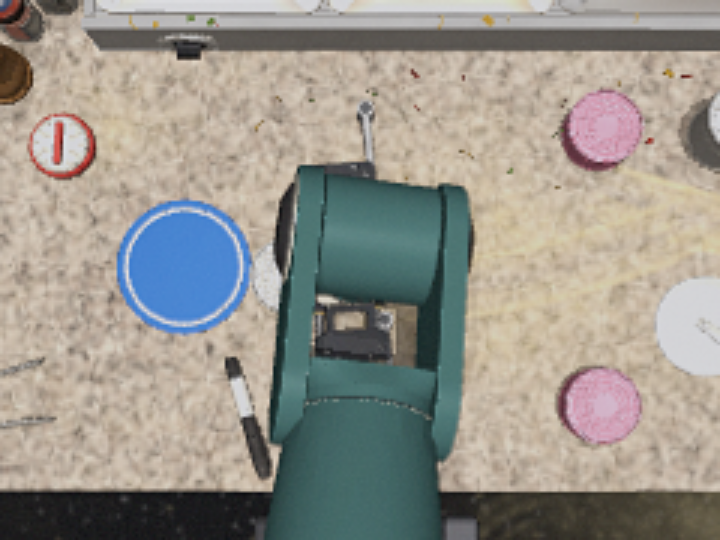

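The tin is through the gap, its leading edge at crop (253,273) just short of the mat. Now I'll push it on to the mat centre, back off and look.

```bash
python3 - <<'E'
from h import *
move_l(W(.021,.135,.018),feed=.04); rep("a")
move_l(W(.024,.156,.018),feed=.03); rep("b")
move_l(W(.024,.115,.018),feed=.05); rep("back")
move_l(W(.024,.115,.2),feed=.15)
move_to(W(0,-.25,.25),quat(1)); rep("away")
im=grab_frame("top"); save(cv2.resize(im[125:305,120:360],None,fx=3,fy=3),"p3")
for n in("tin","mat"):
  for d in silhouettes(n,"top"):
    m=d["pixels"];ys,xs=np.nonzero(m);(x,y),r=cv2.minEnclosingCircle(np.c_[xs,ys].astype(np.float32));print(n,x,y,r,onplane("top",(x,y),.058 if n=="tin" else 0))
E
```

```text
a t 16.98 tcp g 0.021 0.1349 0.018 F [ 0.2 -0.9 -0.7]
b t 17.83 tcp g 0.024 0.1561 0.018 F [ 0.3  0.1 -0. ]
back t 18.8 tcp g 0.024 0.1151 0.018 F [0.2 0.2 0.7]
away t 21.55 tcp g 0.0003 -0.2491 0.2499 F [-0.8 -0.2  0.5]
tin 360.5 168.5 13.729630470275879 [ 0.63437388 -0.23759244]
tin 220.13722229003906 212.2066192626953 12.45462703704834 [0.50058229 0.18364032]
tin 350.5 254.5 7.905794143676758 [ 0.37615014 -0.2045852 ]
mat 220.887939453125 213.24957275390625 22.93309211730957 [0.50256249 0.18910058]
```

View pics/p3.png

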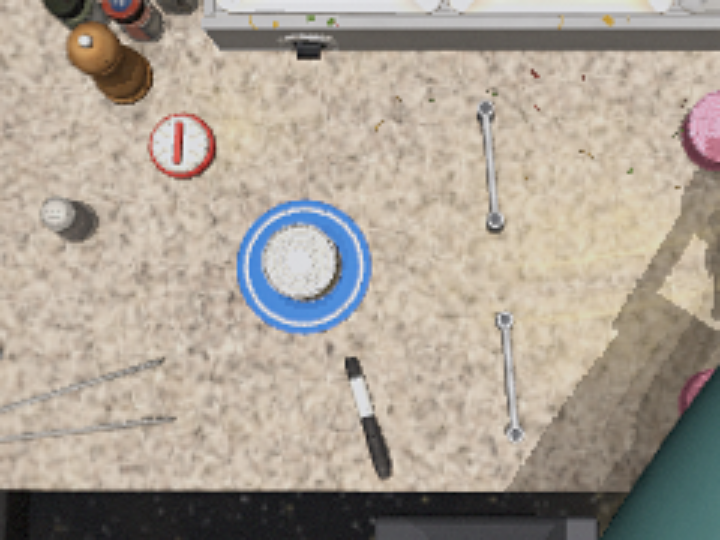

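The tin stands wholly inside the blue spot, at crop (301,262) against the mat centre at (304,266), with the timer, shaker and guard where they were.

```bash
python3 -c "
from rig import *
print(job_done())"
```

```text
the job is handed in; nothing more can be done
None
```

I pushed the tin through the gap in the guard; it now stands upright and wholly on the blue spot, about 6 mm from its centre, and I handed the job in with the arm clear.

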